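Gauge a digestion liner for warping in the bench caliper

ROBOT

A 6-joint arm with a two-finger parallel gripper is mounted at the origin on a cart in front of the work surface, level with it; the furniture and walls round the work are solid. World frame = base frame: x ahead of the robot, y to its left, z up, the work surface at z = 0. Lengths are in m, angles in rad, forces in N, time in s.
With the tool pointing down it reaches from about 0.275 to 0.875 m from the base axis. Payload 12.5 kg.
Tool frame: the origin (TCP) lies at the very end of the fingers, on their centre line; the grasp point (between the pads) lies 19 mm behind it; z points along the fingers, y is the line along which they close (so a half turn about z gives the same grasp; the last joint's range is limited). The gripper opens to 85 mm and grips with 20 to 120 N. Pads are 22 mm wide; open, the fingers measure 114 mm over their backs; the gripper's body (76 mm by 85 mm) begins 54 mm behind the grasp point. The pads swing forward as they close: fully open they stand 13 mm farther back than shut.
Start: joints at [-1.211, 0.351, 1.652, -0, 1.139, -0.085], TCP at [0.237, -0.496, 0.199] pointing down, gripper open.
Joint ranges: [-2.75, 2.75], [-0.79, 2.1], [0.01, 2.65], [-1.57, 4.71], [0.07, 3.14], [-2.87, 2.87]. Speed limits (rad/s): [2.22, 2.22, 2.79, 3.14, 3.14, 3.14].

INTERFACE

Orientations are given as a 3x3 rotation matrix whose columns are the frame's x, y, z axes.
In Python, from bench import manip gives the robot as it stands. Calls block until the motion is done:
- manip.move_ptp(position, orientation): joint-space move of the TCP to a pose.
- manip.move_l(position, attitude=None, max_speed=0.15): straight line of the TCP; attitude=None keeps the orientation; max_speed is the mean speed in m/s.
- manip.move_j(angles): joint-space move.
- manip.set_gripper(opening, effort=None): opening from 0.0 (shut) to 1.0 (fully open); effort is the grip in N (None keeps the last); returns when the fingers have stopped.
- manip.dwell(seconds).
- manip.inverse_kinematics(position, orientation): joint angles nearest the present ones, or None.
- manip.grab_frame(name): name is "scene" or "top"; returns (picture, depth): 400x640x3 uint8, red, green, blue; 400x640 float32, m along the optical axis (not along the pixel's ray), 0 where there is no reading.
- manip.get_calibration(name): a dict with "camera_matrix" (3x3 intrinsics, pixels), "k1" (the pictures are not rectified: a ray, as slopes to the right and down, at radius r is drawn at 1 + k1 r^2 times it, then the intrinsics apply), "R" (3x3) and "t" (3): a world point X has camera coordinates R X + t. Camera axes: x right, y down, z forward; pixel columns grow to the right and rows downward; lengths in m; the calibration is good to about 2 mm. A picture is of the moment at which its call begins. get_calibration takes no time and is no camera call.
A pose or a line that the arm cannot do raises manip.Unreachable and nothing moves.
- manip.sign_off(): hands the job in; it is judged then, once.
Trained networks look in the newest picture that a camera, given by its name, has taken for a name from the list of things; names that differ only in an ending like _2 or _b are one class to them, and where a whole thing is asked for, a point or a joint stands for the part that bears it (a point fixed in the world has none). Each returns a list of dicts, best first, with "confidence" (0 to 1); they miss things now and then, are a little off and sometimes report something else, mostly with a low value. They report only what shows in the picture. A call takes as long as a camera call. They do not tell look-alikes from the thing itself.
- manip.look_for(camera, name): "at" ([x, y, z] in m, in world coordinates, good to about 4 mm: the middle of the surface that is visible of it).
Readings, each from a call of its own:
- manip.current_time(): time.
- manip.current_qpos(): joint angles.
- manip.current_joint_vel(): joint speeds.
- manip.current_joint_torque(): joint torques, N m.
- manip.current_ee_pos(): TCP position.
- manip.current_tcp_rot(): TCP orientation.
- manip.current_force(): force on the tool from outside, world axes, zero at the start.
- manip.current_ft_torque(): the same for the moment, N m.
- manip.current_grip_width(): opening from 0.0 (shut) to 1.0 (fully open).
- manip.current_grip_force(): force on a finger pad.
Only numpy, scipy, OpenCV 4.12 (cv2) and the standard library are available. Lean on these libraries where they do the work, as an engineer would, in place of code of your own. Each camera call takes 0.05 s, during which the arm holds its last target. There are 200 camera calls.

TASK

Check the taller of the two white lidded liners for warping with the bench caliper: stand it upright on the measuring plate between the open jaws and let go of it, then slide the moving jaw in by its housing until the liner is lightly nipped between both jaws. Press gently, by feel, so that the moving jaw never cocks out of square, then let go and leave the liner nipped for the reading, with nothing else disturbed.

Things in the scene. Friction and masses are not known exactly. Their poses are not given: they have to be found in the camera images.
- tall_liner: The liner to check: white plastic cup, its wall soft (over 6 N from a jaw dents it), with a firm push-on lid, 84 mm high, 0.07 to 0.16 kg. Body straight-sided up to 57 mm; heat warps used liners out of round, so its width at the jaws is not known beforehand: 38 to 46 mm, as turned. Round lid, 47 mm across, 57 to 74 mm up (take it there), then a 16 mm knob. Origin: centre of the underside; z up.
- short_liner: Smaller white liner of the same kind, 33 mm across the body, lid 38 mm, 61 mm high; stands near the tall one, either may be the nearer to the robot. Leave alone. Origin: centre of the underside.
- steel_jacket: Steel pressure jacket with a fluted screw cap, 67 mm across, 104 mm high, standing behind the liners. Leave alone. Origin: centre of the underside.
- tweezers: Steel tweezers, 120 mm long, lying on the bench near its front edge. Leave alone. Origin: centre of the underside.
- caliper_stand: The bench caliper, fixed to the bench: grey metal measuring plate 150 (x) by 270 (y) mm, 8 mm thick, with a 150 mm digital caliper clamped flat over it on two pillars (42 mm high). The caliper's beam (16 by 4 mm) runs along y at x = +40 mm, its mid-plane 32 mm above the bench; both jaws point to -x. Origin: centre of the plate's underside; z up; at yaw 0 its -x side faces the robot.
- fixed_jaw: Fixed steel jaw. Its flat measuring face looks to -y and lies at y = 0 of this frame; the jaw reaches 60 mm from the beam's centre line to -x (52 mm beyond the beam's edge), 6 mm thick, 29 to 35 mm above the bench. Origin: on the beam's centre line, at the face; axes as caliper_stand, in which it lies at [0.040, 0.085, 0.032].
- sliding_jaw: Sliding jaw with its grey housing. The jaw is the mirror image of the fixed one; its measuring face looks to +y, at y = +42 mm of this frame. Housing: 28 mm wide (x, from -14 to +14 mm), 74 mm long (y, from -38 to +36 mm), its underside 24 mm and its top 42 mm above the bench. It runs along the beam: towards +y of caliper_stand closes it. Origin: on the beam's centre line, mid-height, 42 mm behind the measuring face.
- housing (a point): Middle of the housing's top face, above the origin of sliding_jaw, 42 mm above the bench. Pinch the housing here from above across its 28 mm width (x) and slide it; below its sides there is 24 mm of free height to the bench, 16 mm to the plate.
- jaw_gap (a point): Point on the measuring plate's top (8 mm above the bench), 36 mm from the beam's centre line towards the jaw tips and 28 mm from the fixed jaw's face: a good place for the liner's centre when the jaws stand about 56 mm apart; it does not move with the sliding jaw. The jaws bear on the liner 24 mm above the plate.
- opening (a joint): Distance between the two measuring faces in m (0 shut, 0.095 widest); starts at 0.06 to 0.085. The slide runs stiffly, with about 2 N of dry friction, and stays where it is left. The liner drags on the plate with 0.3 to 1 N more while the jaw pushes it over to the fixed jaw, so a push of 4.5 to 6 N on the housing nips it with the right 2 to 4 N.
- cocking (a joint): Angle in rad by which the sliding jaw is turned out of square with the beam (vertical axis through the housing's middle), 0 when square. Slight springy play: 20 N m per rad. Twisting the housing, or pushing hard with the jaw on the liner (36 mm out), cocks it; past 0.02 the reading is spoilt. A jaw nipped square still bears on the liner after the housing is let go.
Not all that is in view belongs to the job. Leave any red or turquoise look-alike of the tall_liner alone.

How it is judged:
On the way, in this order (a step that is already met when the one before it is completed fails the run):
1. the tall liner stands upright and released on the measuring plate, between the jaws (angle between tall_liner's own z axis and vertical below 0.06 rad and z of tall_liner in the frame of caliper_stand between 0.005 and 0.011 m and x of tall_liner in the frame of caliper_stand between -0.012 and 0.016 m and y of tall_liner in the frame of fixed_jaw below -0.015 m and y of tall_liner in the frame of sliding_jaw above 0.057 m and contact force between the fingers and tall_liner below 0.1 N), for 0.2 s.
2. both jaws bear on the liner with more than 1 N (contact force between each of sliding_jaw, fixed_jaw and tall_liner above 1 N), for 0.2 s.
At the end, for the whole second after the job is handed in: The tall liner stands upright (within 0.06 rad) and still on the measuring plate, its centre 24 to 52 mm from the beam's centre line, released and nipped by both jaws with at least 0.2 N each, the sliding jaw square within 0.012 rad (all of step 1 and contact force between each of sliding_jaw, fixed_jaw and tall_liner above 0.2 N and value of joint cocking between -0.012 and 0.012 rad and linear speed of tall_liner below 0.01 m/s); the robot touches nothing.
It fails at once if the sliding jaw is cocked by more than 0.02 rad (about 1 degree) (value of joint cocking above 0.02 rad or value of joint cocking below -0.02 rad).
It fails at once if a jaw presses on the liner with more than 6 N (contact force between any of sliding_jaw, fixed_jaw and tall_liner above 6 N).
It fails at once if short liner shifted by more than 20 mm (distance of short_liner from where it was at the start of the episode above 0.02 m).
It fails at once if steel jacket shifted by more than 20 mm (distance of steel_jacket from where it was at the start of the episode above 0.02 m).
It fails at once if tweezers shifted by more than 20 mm (distance of tweezers from where it was at the start of the episode above 0.02 m).
It also fails if it takes over 61 s, if anything falls off the work surface, if the arm or the gripper's body presses on something with over 40 N, if the wrist force passes 120 N, or if a joint passes its speed limit or range.

## Working session

There is one attempt and no reset: what is moved stays moved. The work goes in short steps, each a Python script; the robot and the scene stay as the last script left them, time stands still between calls to the robot, and variables do not carry over. Pictures are saved under pics/ and viewed, at most 13 in all, crops included, and the job is handed in when it is done.

```bash
mkdir -p pics; ls
python3 - <<'E'
from bench import manip
import cv2,numpy as np
for c in("scene","top"):
    p,d=manip.grab_frame(c); cv2.imwrite(f"pics/{c}0.png",p[:,:,::-1]); np.save(f"pics/{c}0.npy",d)
    k=manip.get_calibration(c); print(c,k)
    for n in("tall_liner","short_liner","steel_jacket","tweezers","caliper_stand","fixed_jaw","sliding_jaw"):
        print(n,[(np.round(r["at"],3).tolist(),round(r["confidence"],2)) for r in manip.look_for(c,n)])
print(manip.current_time(),manip.current_force(),manip.current_tcp_rot())
E
```

```text
pics
scene {'camera_matrix': array([[514.23274283,   0.        , 318.47200772],
       [  0.        , 514.23274283, 197.05641844],
       [  0.        ,   0.        ,   1.        ]]), 'k1': -0.16437374072649, 'R': array([[-0.57950081, -0.81490405, -0.01049807],
       [-0.50820181,  0.37140662, -0.777038  ],
       [ 0.63711046, -0.44495901, -0.62936614]]), 't': array([0.46927766, 0.25414591, 0.63341509])}
tall_liner [([0.473, 0.414, 0.061], 0.91), ([0.58, 0.401, 0.059], 0.71), ([0.563, 0.316, 0.056], 0.67), ([0.649, 0.342, 0.064], 0.62)]
short_liner [([0.425, 0.287, 0.046], 0.91)]
steel_jacket [([0.735, 0.255, 0.07], 0.88)]
tweezers [([0.38, 0.152, 0.004], 0.82)]
caliper_stand [([0.539, 0.074, 0.01], 0.73)]
fixed_jaw [([0.543, 0.143, 0.035], 0.74), ([0.564, 0.314, 0.054], 0.44)]
sliding_jaw [([0.586, 0.05, 0.044], 0.66)]
top {'camera_matrix': array([[424.92109311,   0.        , 317.23335235],
       [  0.        , 424.92109311, 193.28457773],
       [  0.        ,   0.        ,   1.        ]]), 'k1': -0.019971753948263834, 'R': array([[ 0.02872514, -0.99957584, -0.00479647],
       [-0.98231447, -0.02734026, -0.18523175],
       [ 0.18502204,  0.01003245, -0.98268316]]), 't': array([0.17443178, 0.5554393 , 0.78924441])}
tall_liner [([0.586, 0.39, 0.077], 0.9), ([0.488, 0.403, 0.074], 0.9), ([0.574, 0.305, 0.074], 0.69), ([0.548, 0.051, 0.007], 0.58), ([0.664, 0.331, 0.074], 0.56)]
short_liner [([0.427, 0.279, 0.053], 0.78), ([0.572, 0.304, 0.074], 0.75)]
steel_jacket [([0.748, 0.242, 0.096], 0.76)]
tweezers []
caliper_stand [([0.547, 0.052, 0.005], 0.9), ([0.551, 0.142, 0.033], 0.5)]
fixed_jaw [([0.55, 0.141, 0.034], 0.61)]
sliding_jaw [([0.594, 0.041, 0.042], 0.59), ([0.552, 0.142, 0.034], 0.16)]
0.8 [-1.06595229  0.3737911   0.32578054] [[ 9.02704004e-01  4.30262107e-01 -2.74168578e-05]
 [ 4.30262106e-01 -9.02704004e-01 -1.87837542e-05]
 [-3.28312450e-05  5.15973513e-06 -9.99999999e-01]]
```

View pics/scene0.png

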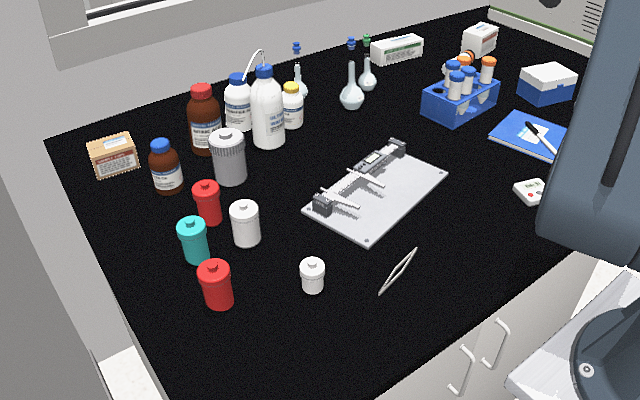

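View pics/top0.png

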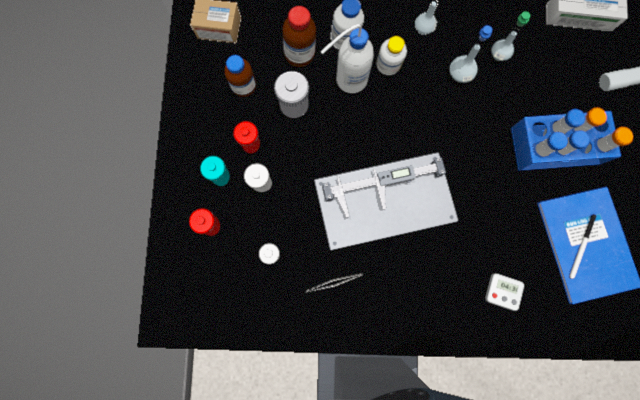

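The two pictures agree. The tall white liner is at top (257,178) / scene (245,223), with red and turquoise look-alikes to its left. The short liner is at top (269,254) / scene (312,275). The caliper's open jaws are at top (345,200) and (380,190), with the plate turned slightly. Next I measure all of these from both views.

```bash
cat > h.py <<'E'
from bench import manip
import cv2,numpy as np
def rays(cam,uv):
    k=manip.get_calibration(cam); K=k["camera_matrix"]
    # model: drawn = ray*(1+k1 r^2) -> OpenCV distortion
    n=cv2.undistortPoints(np.float64(uv).reshape(-1,1,2),K,np.array([k["k1"],0,0,0.])).reshape(-1,2)
    return np.c_[n,np.ones(len(n))],k["R"],k["t"]
def onplane(cam,uv,z):
    r,R,t=rays(cam,uv); c=-R.T@t; w=r@R; return c+w*((z-c[2])/w[:,2])[:,None]
def cloud(cam,d):
    v,u=np.mgrid[:400,:640]; r,R,t=rays(cam,np.c_[u.ravel(),v.ravel()])
    P=(r*d.reshape(-1,1)-t)@R; P[d.ravel()==0]=np.nan
    return P.reshape(400,640,3)
def project(cam,X):
    k=manip.get_calibration(cam)
    return cv2.projectPoints(np.float64(X).reshape(-1,1,3),cv2.Rodrigues(k["R"])[0],k["t"],k["camera_matrix"],np.array([k["k1"],0,0,0.]))[0].reshape(-1,2)
def tri(uvs):  # {cam:uv} least-squares intersection
    A=np.zeros((3,3));b=np.zeros(3)
    for c,uv in uvs.items():
        r,R,t=rays(c,uv); w=(r@R)[0]; w/=np.linalg.norm(w); M=np.eye(3)-np.outer(w,w); A+=M;b+=M@(-R.T@t)
    return np.linalg.solve(A,b)
E
python3 - <<'E'
from h import *
for c in("scene","top"):
    p=cv2.imread(f"pics/{c}0.png"); d=np.load(f"pics/{c}0.npy"); P=cloud(c,d)
    g=p.astype(int); grey=(g.min(2)>90)
    inb=(abs(P[...,0]-.56)<.16)&(abs(P[...,1]-.05)<.19)
    m=grey&inb&(P[...,2]<.03)&(P[...,2]>-.01)
    print(c,"plate n",m.sum(),"z med",np.median(P[m][:,2]),"sd",P[m][:,2].std())
    mm=(grey&inb).astype(np.uint8)
    ct=max(cv2.findContours(m.astype(np.uint8),0,1)[0],key=cv2.contourArea).reshape(-1,2)
    W=onplane(c,ct,.008)[:,:2].astype(np.float32)
    r=cv2.minAreaRect(W*1000); print("plate rect",r)
    hi=inb&grey&(P[...,2]>.036)&(P[...,2]<.055)
    print("high n",hi.sum(),"rect",cv2.minAreaRect((P[hi][:,:2]*1000).astype(np.float32)))
    for nm,(x,y),z0 in(("tall",(.574,.305),.06),("short",(.427,.279),.04)):
        m=(np.hypot(P[...,0]-x,P[...,1]-y)<.035)&(P[...,2]>z0)&(g.min(2)>110)
        q=P[m]; zz=q[:,2]; print(nm,m.sum(),"mean",q.mean(0).round(4),"zpct",np.percentile(zz,[5,50,90,99]).round(4))
    x0,y0,w,hh=((230,160,240,110) if c=="top" else (200,120,260,190))
    s=3.3 if c=="top" else 3
    cv2.imwrite(f"pics/{c}_crop.png",cv2.resize(p[y0:y0+hh,x0:x0+w],None,fx=s,fy=s,interpolation=cv2.INTER_CUBIC))
E
```

```text
scene plate n 6137 z med 0.007816205530553115 sd 0.0030220349476766982
plate rect ((548.36328125, 49.95201110839844), (152.244140625, 276.5141296386719), 14.143508911132812)
high n 548 rect ((568.3164672851562, 51.16606903076172), (76.85444641113281, 249.487548828125), 14.146646499633789)
tall 575 mean [0.5732 0.3137 0.0728] zpct [0.0625 0.0735 0.0809 0.0847]
short 494 mean [0.4263 0.2839 0.0517] zpct [0.0422 0.0512 0.0613 0.063 ]
top plate n 7671 z med 0.00865205809292349 sd 0.0023140587740325693
plate rect ((549.051025390625, 48.56837463378906), (151.6967010498047, 272.0834045410156), 14.27918815612793)
high n 955 rect ((569.2119750976562, 51.12529754638672), (80.72550201416016, 248.90293884277344), 13.614187240600586)
tall 470 mean [0.5769 0.3085 0.0749] zpct [0.0698 0.0744 0.0818 0.0861]
short 308 mean [0.4292 0.2796 0.0531] zpct [0.0488 0.0519 0.0615 0.0633]
```

View pics/top_crop.png

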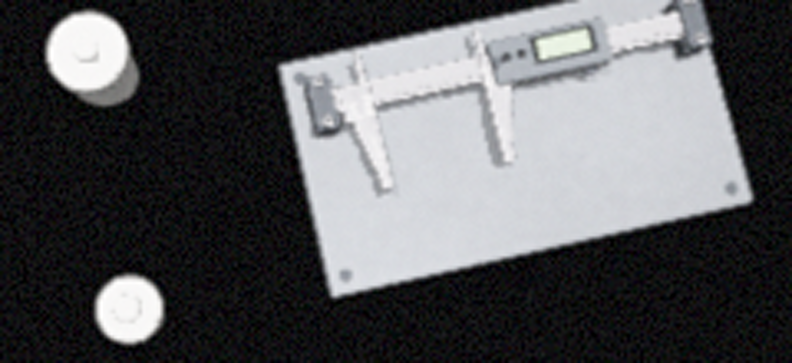

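View pics/scene_crop.png

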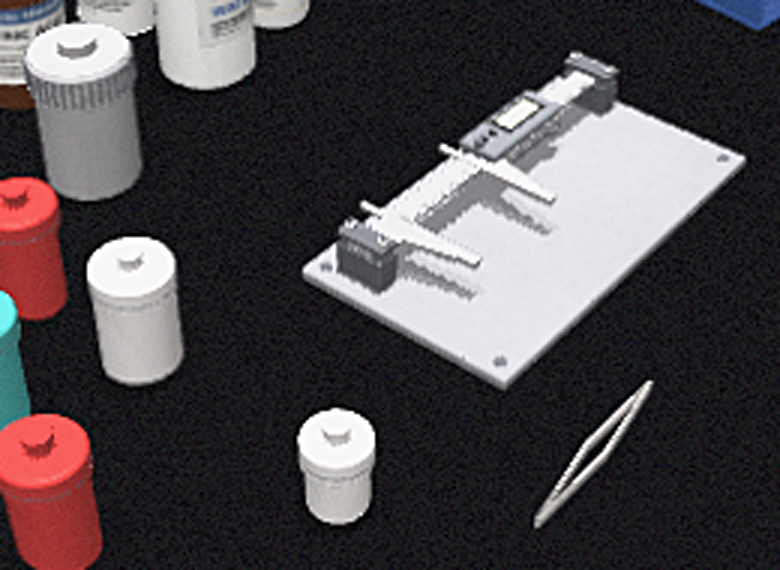

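The top crop shows the jaw tips at about (387,190) and (508,160), and the housing from (495,80) to (607,50). The tall liner's knob is at crop (86,48) in top and (131,260) in scene. Next I triangulate these points and find the jaw opening.

Run:
```python
from h import *
T=lambda x,y:(230+(x+.5)/3.3-.5,160+(y+.5)/3.3-.5)
S=lambda x,y:(200+(x+.5)/3-.5,120+(y+.5)/3-.5)
print("knob tri",tri({"top":T(86,48),"scene":S(131,258)}))
print("short knob tri",tri({"top":T(127,306),"scene":S(337,434)}))
a=np.deg2rad(14.2);R=np.array([[np.cos(a),-np.sin(a)],[np.sin(a),np.cos(a)]]);c=np.array([.5487,.0493])
st=lambda X:(X[:2]-c)@R
for n,t,s in(("fixed tip",(387,190),(478,263)),("slid tip",(508,160),(552,199)),("fix back tip",(359,58),(364,207)),("slid back tip",(472,37),(443,150))):
    X=tri({"top":T(*t),"scene":S(*s)});print(n,X.round(4),st(X).round(4), st(onplane("top",[T(*t)],.035)[0]).round(4),st(onplane("scene",[S(*s)],.035)[0]).round(4))
for n,t in(("hous left end top mid",(500,58)),("hous right",(605,40)),("hous cornerNL",(503,82))):
    print(n,st(onplane("top",[T(*t)],.042)[0]).round(4))
for cam in("top","scene"):
    p=cv2.imread(f"pics/{cam}0.png").astype(int);P=cloud(cam,np.load(f"pics/{cam}0.npy"))
    m=(np.hypot(P[...,0]-.574,P[...,1]-.308)<.035)&(P[...,2]>.071)&(P[...,2]<.077)&(p.min(2)>130)
    print(cam,"lid circle",cv2.minEnclosingCircle((P[m][:,:2]*1000).astype(np.float32)))
    # pixels lying in stand frame strip of jaws, 6 mm wide jaws: bright vs plate -> y profile by height
    s=(P[...,:2]-c)@R; m=(s[...,0]>-.015)&(s[...,0]<.03)&(P[...,2]>.024)&(P[...,2]<.045)&(abs(s[...,1])<.1)
    y=s[m][:,1]; h,e=np.histogram(y,np.arange(-.1,.1,.004)); print([(round(e[i],3),int(v)) for i,v in enumerate(h) if v>2])
    m=(abs(s[...,0]-.04)<.02)&(P[...,2]>.0385)&(P[...,2]<.05)&(abs(s[...,1])<.1)
    y=s[m][:,1]; h,e=np.histogram(y,np.arange(-.1,.1,.004)); print("H",np.median(s[m][:,0]),[(round(e[i],3),int(v)) for i,v in enumerate(h) if v>2])
```

```text
knob tri [0.57947494 0.30977137 0.07857125]
short knob tri [0.43106368 0.28100646 0.05299373]
fixed tip [0.5067 0.1298 0.0351] [-0.021   0.0883] [-0.0213  0.0881] [-0.0206  0.0884]
slid tip [0.5271 0.0563 0.0348] [-0.0192  0.0121] [-0.0194  0.012 ] [-0.0191  0.0125]
fix back tip [0.5897 0.1489 0.0317] [0.0642 0.0865] [0.0623 0.0861] [0.0627 0.0903]
slid back tip [0.6036 0.0791 0.0359] [0.0605 0.0154] [0.06   0.0148] [0.0619 0.0148]
hous left end top mid [0.042  0.0026]
hous right [ 0.0389 -0.0631]
hous cornerNL [0.0271 0.0044]
top lid circle ((578.720458984375, 309.4550476074219), 23.493621826171875)
[(np.float64(-0.064), 5), (np.float64(-0.06), 7), (np.float64(-0.056), 12), (np.float64(-0.052), 9), (np.float64(-0.048), 7), (np.float64(-0.044), 6), (np.float64(-0.04), 8), (np.float64(-0.036), 6), (np.float64(-0.032), 8), (np.float64(-0.028), 5), (np.float64(-0.024), 6), (np.float64(-0.02), 6), (np.float64(-0.016), 8), (np.float64(-0.012), 7), (np.float64(-0.008), 7), (np.float64(-0.004), 6), (np.float64(0.0), 17), (np.float64(0.004), 40), (np.float64(0.008), 44), (np.float64(0.012), 
[... 1106 characters left out ...]
at64(0.004), 35), (np.float64(0.008), 38), (np.float64(0.012), 64), (np.float64(0.08), 3), (np.float64(0.084), 33), (np.float64(0.088), 46), (np.float64(0.092), 54)]
H 0.038925365334719325 [(np.float64(-0.068), 5), (np.float64(-0.064), 14), (np.float64(-0.06), 21), (np.float64(-0.056), 18), (np.float64(-0.052), 13), (np.float64(-0.048), 18), (np.float64(-0.044), 19), (np.float64(-0.04), 20), (np.float64(-0.036), 17), (np.float64(-0.032), 19), (np.float64(-0.028), 20), (np.float64(-0.024), 20), (np.float64(-0.02), 17), (np.float64(-0.016), 23), (np.float64(-0.012), 18), (np.float64(-0.008), 19), (np.float64(-0.004), 20), (np.float64(0.0), 18), (np.float64(0.004), 32), (np.float64(0.008), 10)]
```

```bash
cat >> h.py <<'E'
A=np.deg2rad(14.2);Rs=np.array([[np.cos(A),-np.sin(A)],[np.sin(A),np.cos(A)]]);C=np.array([.5487,.0493])
world=lambda x,y:C+Rs@np.array([x,y])
def ori(phi): c,s=np.cos(phi),np.sin(phi); return np.array([[-s,c,0],[c,s,0],[0,0,-1.]])
def best(p,phi):
    o=[(ori(f),manip.inverse_kinematics(p,ori(f))) for f in(phi,phi+np.pi)]
    o=[x for x in o if x[1] is not None]; return min(o,key=lambda x:abs(x[1][5]))
def F(n=10): return np.mean([manip.current_force() for _ in range(n)],0)
E
python3 - <<'E'
from h import *
L=np.array([.579,.310]); phi=np.deg2rad(-40)
O,q=best([*L,.18],phi); print(q)
g=world(.004,.057); print(g,manip.inverse_kinematics([*g,.18],O)); print(best([*world(.04,-.027),.1],A)[1])
manip.set_gripper(.85,30)
manip.move_ptp([*L,.18],O); print(F(),manip.current_time())
manip.move_l([*L,.046],None,.1); print(F(),manip.current_ee_pos(),manip.current_time())
manip.set_gripper(0.,30)
print("grip",manip.current_grip_width(),manip.current_grip_force(),F(),manip.current_time())
manip.move_l([*L,.07],None,.1); print(F(),manip.current_time())
for c in("scene","top"):
    p,d=manip.grab_frame(c); cv2.imwrite(f"pics/{c}1.png",p[:,:,::-1])
a=cv2.imread("pics/scene1.png")[130:330,130:400];b=cv2.imread("pics/top1.png")[80:280,170:440]
cv2.imwrite("pics/lift.png",cv2.resize(np.hstack([a,b]),None,fx=1.48,fy=1.48))
E
```

```text
[ 4.20708699e-01  5.63565691e-01  1.37033154e+00 -4.44089210e-16
  1.20769542e+00  1.11884040e+00]
[0.53859526 0.10553961] [ 1.08675562e-01  3.69322929e-01  1.67546308e+00 -4.44089210e-16
  1.09680664e+00  8.06807263e-01]
[-2.28454452e-02  5.45269706e-01  1.61799505e+00 -4.44089210e-16
  9.78327901e-01 -2.70682199e-01]
[-0.25945851  0.4095627  -0.72933756] 4.1667
[-0.72122544  0.46418186  0.1683308 ] [0.57937892 0.31016916 0.04669727] 5.6583
grip -0.0002467768130059629 0.0 [0.32779184 0.51942773 0.20300433] 6.3417
[-0.39490384  0.53326799  0.24368457] 6.7333
```

View pics/lift.png

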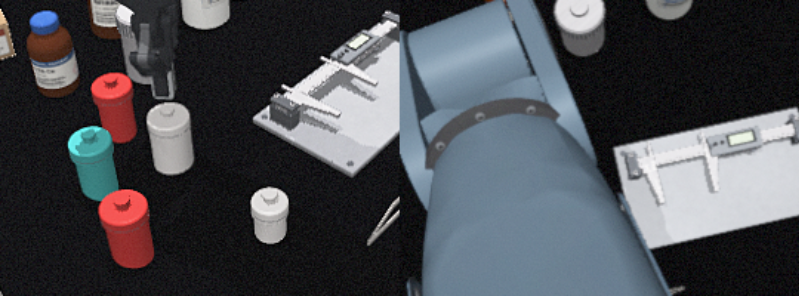

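The gripper shut on nothing. The liner still stands, and the fingertips show at about scene (241,194), apparently above or behind the liner. I'll check the depth there.

Run:
```python
from h import *
p,d=manip.grab_frame("scene"); P=cloud("scene",d); cv2.imwrite("pics/scene2.png",p[:,:,::-1])
print(manip.current_ee_pos(),manip.current_grip_width(),project("scene",manip.current_ee_pos()),project("scene",[.579,.31,.084]))
for v in range(150,212,6): print(v,[(P[v,u].round(3).tolist(),p[v,u].tolist()) for u in(236,242,246)])
m=(np.hypot(P[...,0]-.574,P[...,1]-.308)<.045)&(P[...,2]>.071)&(P[...,2]<.077)&(p.min(2)>130)
print("lid circle",cv2.minEnclosingCircle((P[m][:,:2]*1000).astype(np.float32)))
cv2.imwrite("pics/s2.png",cv2.resize(p[100:260,160:320,::-1],None,fx=3.7,fy=3.7,interpolation=cv2.INTER_CUBIC))
```

```text
[0.57869994 0.30987844 0.06950887] -0.00525956545744161 [[243.95047054 210.25170049]] [[242.85846572 203.2200969 ]]
150 [([0.548, 0.324, 0.207], [38, 42, 39]), ([0.554, 0.312, 0.199], [41, 41, 47]), ([0.574, 0.296, 0.183], [39, 35, 41])]
156 [([0.549, 0.324, 0.197], [43, 39, 41]), ([0.557, 0.312, 0.187], [44, 43, 49]), ([0.563, 0.303, 0.18], [34, 32, 34])]
162 [([0.556, 0.322, 0.182], [33, 35, 37]), ([0.557, 0.313, 0.177], [47, 48, 50]), ([0.56, 0.305, 0.172], [27, 31, 33])]
168 [([0.535, 0.333, 0.188], [33, 33, 36]), ([0.56, 0.313, 0.165], [41, 45, 45]), ([0.575, 0.299, 0.15], [39, 37, 44])]
174 [([0.532, 0.335, 0.18], [36, 38, 37]), ([0.562, 0.313, 0.153], [34, 38, 37]), ([0.565, 0.305, 0.148], [69, 71, 76])]
180 [([0.554, 0.327, 0.153], [36, 42, 47]), ([0.547, 0.321, 0.155], [34, 39, 40]), ([0.57, 0.304, 0.133], [74, 78, 76])]
186 [([0.571, 0.321, 0.128], [42, 43, 44]), ([0.565, 0.314, 0.129], [41, 42, 43]), ([0.568, 0.306, 0.124], [124, 126, 129])]
192 [([0.572, 0.322, 0.117], [37, 37, 46]), ([0.565, 0.315, 0.118], [47, 46, 50]), ([0.567, 0.308, 0.114], [150, 150, 156])]
198 [([0.693, 0.271, 0.001], [10, 12, 5]), ([0.687, 0.262, 0.001], [0, 0, 0]), ([0.683, 0.256, 0.0], [0, 0, 0])]
204 [([0.595, 0.315, 0.074], [184, 181, 180]), ([0.579, 0.312, 0.083], [187, 185, 186]), ([0.575, 0.307, 0.083], [180, 177, 177])]
210 [([0.581, 0.323, 0.075], [192, 189, 187]), ([0.576, 0.314, 0.074], [187, 185, 183]), ([0.571, 0.31, 0.075], [188, 183, 181])]
lid circle ((579.0223388671875, 310.47772216796875), 23.745718002319336)
```

View pics/s2.png

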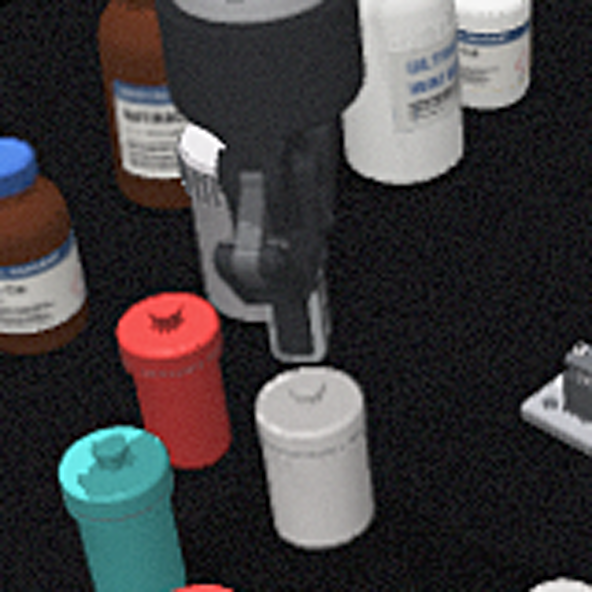

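The fingertips show at z≈0.107 (scene row 197) while the TCP reads 0.070. So the physical tips sit about 38 mm higher than reported, and x and y agree. I'll open, go lower and check again with the camera.

Run:
```python
from h import *
def rep(tag):
    p,d=manip.grab_frame("scene"); P=cloud("scene",d); e=manip.current_ee_pos()
    m=(np.hypot(P[...,0]-.579,P[...,1]-.31)<.075)&(p.max(2)<75)&(p.min(2)>22)&(P[...,2]>.03)
    n,lab,s,_=cv2.connectedComponentsWithStats(m.astype(np.uint8))
    i=1+np.argmax(s[1:,4]); q=P[lab==i]; print(tag,e.round(4),"lowest dark z",np.percentile(q[:,2],[0,.5,1,2]).round(4),"force",F().round(2),"w",manip.current_grip_width(),manip.current_time())
    return p
rep("shut")
manip.set_gripper(.85,30)
rep("open"); 
manip.move_l([.579,.31,.035],None,.1)
p=rep("down"); cv2.imwrite("pics/s3.png",cv2.resize(p[100:260,160:320,::-1],None,fx=3.7,fy=3.7,interpolation=cv2.INTER_CUBIC))
```

```text
shut [0.5787 0.3098 0.0694] lowest dark z [0.1101 0.114  0.1159 0.123 ] force [ 0.53 -0.03 -0.72] w 0.003489909596884388 6.9333
open [0.579 0.31  0.07 ] lowest dark z [0.0598 0.1142 0.1168 0.1221] force [ 0.03 -0.25  0.49] w 0.8508252400383693 7.6667
down [0.5793 0.3101 0.0353] lowest dark z [0.0588 0.0783 0.0818 0.0873] force [-0.38 -0.14  0.51] w 0.8517325464017239 8.2167
```

View pics/s3.png

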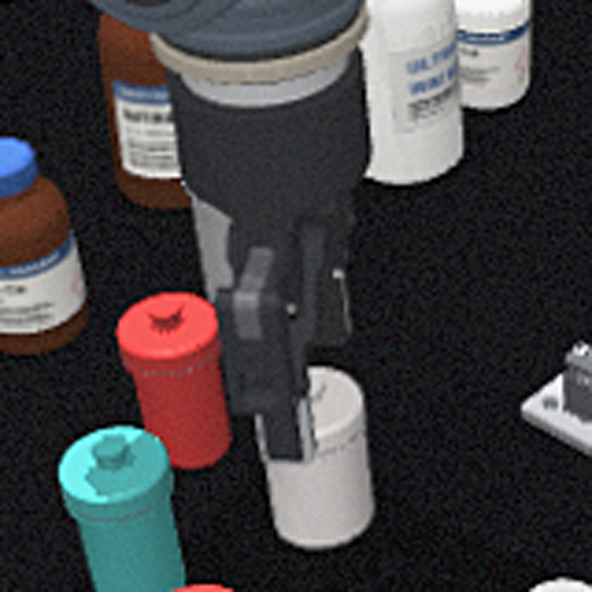

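Run:
```python
from h import *
u=np.array([np.cos(np.deg2rad(-40)),np.sin(np.deg2rad(-40))])
for s in(-.045,-.036,.036,.045):
    for z in(.035,.045,.06,.075): print(s,z,project("scene",[*(np.array([.579,.31])+s*u),z]).round(0)[0])
print(manip.current_tcp_rot().round(3),manip.current_qpos())
p,d=manip.grab_frame("scene");P=cloud("scene",d)
for v in range(196,232,4): print(v,[P[v,c].round(3).tolist() for c in(233,237,240,243)])
for v in range(176,200,3): print(v,[P[v,c].round(3).tolist() for c in(246,250,253)])
```

```text
-0.045 0.035 [241. 245.]
-0.045 0.045 [240. 241.]
-0.045 0.06 [239. 234.]
-0.045 0.075 [238. 227.]
-0.036 0.035 [242. 241.]
-0.036 0.045 [241. 237.]
-0.036 0.06 [240. 230.]
-0.036 0.075 [239. 223.]
0.036 0.035 [250. 212.]
0.036 0.045 [249. 207.]
0.036 0.06 [248. 201.]
0.036 0.075 [248. 194.]
0.045 0.035 [251. 208.]
0.045 0.045 [250. 204.]
0.045 0.06 [249. 197.]
0.045 0.075 [249. 190.]
[[ 0.643  0.766  0.   ]
 [ 0.766 -0.643  0.   ]
 [ 0.     0.    -1.   ]] [4.20720893e-01 7.28909279e-01 1.46871853e+00 1.49418768e-05
 9.43493949e-01 1.11881849e+00]
196 [[0.521, 0.349, 0.155], [0.524, 0.342, 0.149], [0.539, 0.331, 0.135], [0.692, 0.257, 0.0]]
200 [[0.523, 0.349, 0.147], [0.523, 0.343, 0.144], [0.539, 0.332, 0.127], [0.597, 0.301, 0.074]]
204 [[0.531, 0.347, 0.132], [0.52, 0.346, 0.14], [0.534, 0.335, 0.124], [0.538, 0.328, 0.119]]
208 [[0.525, 0.35, 0.131], [0.52, 0.346, 0.133], [0.524, 0.34, 0.126], [0.543, 0.327, 0.107]]
212 [[nan, nan, nan], [0.539, 0.339, 0.108], [0.542, 0.333, 0.103], [0.543, 0.328, 0.1]]
216 [[0.542, 0.345, 0.102], [0.541, 0.339, 0.099], [0.541, 0.334, 0.097], [0
[... 186 characters left out ...]
], [0.542, 0.331, 0.078]]
228 [[0.581, 0.332, 0.041], [0.572, 0.329, 0.047], [0.568, 0.326, 0.048], [0.565, 0.322, 0.047]]
176 [[0.554, 0.311, 0.153], [0.603, 0.281, 0.11], [0.736, 0.21, -0.001]]
179 [[0.551, 0.313, 0.15], [0.602, 0.282, 0.106], [0.729, 0.215, -0.001]]
182 [[0.551, 0.313, 0.145], [0.604, 0.282, 0.098], [0.605, 0.275, 0.094]]
185 [[0.547, 0.316, 0.143], [0.602, 0.283, 0.094], [0.603, 0.277, 0.091]]
188 [[0.547, 0.316, 0.137], [0.603, 0.283, 0.087], [0.6, 0.279, 0.087]]
191 [[0.606, 0.29, 0.082], [0.605, 0.283, 0.08], [0.6, 0.28, 0.081]]
194 [[0.693, 0.25, 0.001], [0.689, 0.244, 0.0], [0.686, 0.239, 0.0]]
197 [[0.685, 0.255, 0.001], [0.682, 0.248, -0.0], [0.68, 0.243, -0.002]]
```

Both fingertips sit at z≈0.076 while the TCP reads 0.035, centred on the liner in x and y. That is a height offset of about 0.039. I go down to a reported 0.008, grip and lift.

Run:
```python
from h import *
manip.move_l([.579,.31,.008],None,.08); print(F().round(2))
manip.set_gripper(0.,30)
print("grip",manip.current_grip_width(),manip.current_grip_force(),F().round(2))
manip.move_l([.579,.31,.10],None,.1); print(F(30).round(2),manip.current_grip_width(),manip.current_time())
p,d=manip.grab_frame("scene"); np.save("pics/s4.npy",d); cv2.imwrite("pics/s4f.png",p[:,:,::-1]);cv2.imwrite("pics/s4.png",cv2.resize(p[70:270,140:340,::-1],None,fx=3,fy=3,interpolation=cv2.INTER_CUBIC))
```

```text
[-0.09  0.38  0.24]
grip 0.5378739151120857 30.72160774259828 [-0.33 -0.35  3.66]
[ 0.19  0.18 -2.09] 0.5330597442119295 10.175
```

View pics/s4.png

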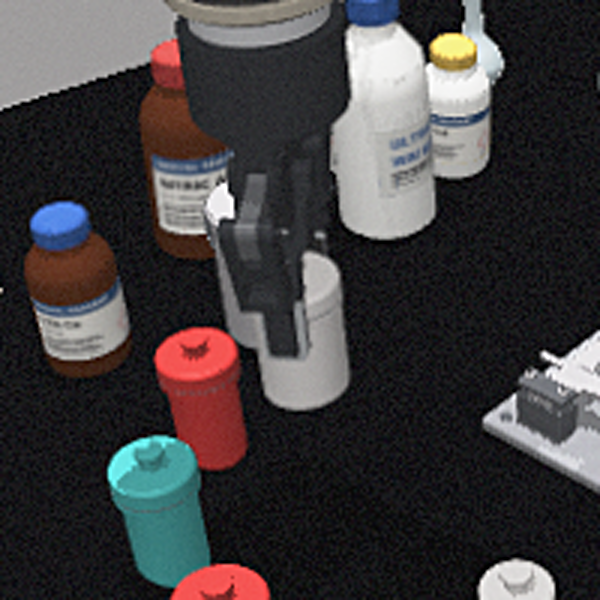

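The liner hangs upright in the fingers, held at the lid (about 47 mm), with roughly 2 N of weight. Now I place it.

Run:
```python
from h import *
g=world(.004,.057); O=manip.current_tcp_rot()
manip.move_l([*g,.10],None,.15); 
manip.move_l([*g,.021],None,.08); f0=F(20)[2]; z=.021; print(f0)
while z>.013:
    z-=.0008; manip.move_l([*g,z],None,.05); f=F(8)[2]-f0
    if f>1.5: break
print("z",z,f,manip.current_time())
manip.set_gripper(.8,30); print(F().round(2))
manip.move_l([*g,.115],None,.12)
p,d=manip.grab_frame("scene"); P=cloud("scene",d)
print(manip.current_time(),manip.current_force())
m=(np.hypot(P[...,0]-g[0],P[...,1]-g[1])<.04)&(P[...,2]>.078)&(P[...,2]<.086)&(p.min(2)>130)
c=cv2.minEnclosingCircle((P[m][:,:2]*1000).astype(np.float32)); print(c,"stand",((np.array(c[0])/1000-C)@Rs).round(4))
cv2.imwrite("pics/s5.png",cv2.resize(p[90:280,250:450,::-1],None,fx=3,fy=3,interpolation=cv2.INTER_CUBIC))
```

```text
-0.6509168890004718
z 0.01620000000000001 5.173205240870213 14.4
[-0.1   0.19 -1.02]
15.775 [-0.64206988 -0.4196127  -0.43685674]
((538.7677001953125, 106.63324737548828), 24.617475509643555) stand [0.0044 0.058 ]
```

View pics/s5.png

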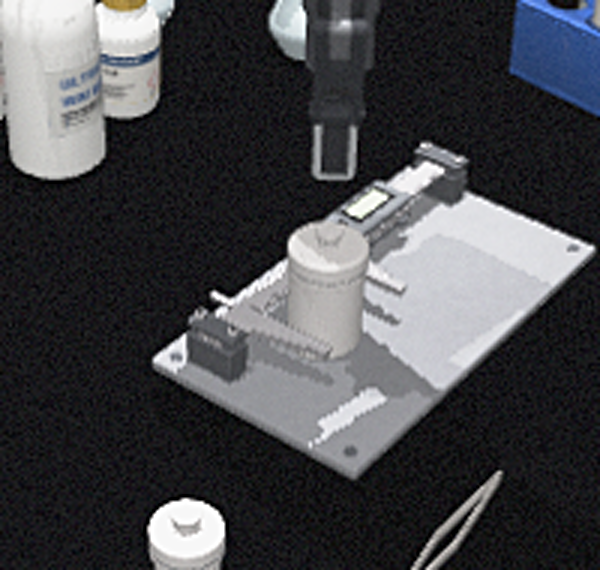

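The liner stands upright and clear between the jaws, with its lid centre near the gap point. Next I go over the housing, pinch it gently and check the torque.

```bash
cat >> h.py <<'E'
ux=np.array([np.cos(A),np.sin(A),0]);uy=np.array([-np.sin(A),np.cos(A),0])
def FT(n=20):
    f=[];t=[]
    for _ in range(n): f.append(manip.current_force());t.append(manip.current_ft_torque());manip.dwell(.005)
    f=np.mean(f,0);t=np.mean(t,0); return np.array([f@ux,f@uy,f[2],t@ux,t@uy,t[2]])
E
python3 - <<'E'
from h import *
h=world(.04,-.027); O,q=best([*h,.08],A)
manip.set_gripper(.65,20)
manip.move_ptp([*h,.08],O); b=FT(); print("tare hover",b.round(3))
manip.move_l([*h,-.01],None,.1); print(FT().round(3))
manip.move_l([*h,-.020],None,.05); b=FT(30); print(manip.current_ee_pos().round(4),b.round(3))
np.save("tare.npy",b)
manip.set_gripper(0.,20); manip.dwell(.1)
print("grip",manip.current_grip_width(),manip.current_grip_force(),(FT(30)-b).round(3),manip.current_time())
p,d=manip.grab_frame("scene")
cv2.imwrite("pics/s6.png",cv2.resize(p[60:260,250:450,::-1],None,fx=3,fy=3,interpolation=cv2.INTER_CUBIC))
E
```

```text
tare hover [ 0.114 -0.074 -0.054  0.012  0.005  0.006]
[-0.251 -0.078  0.197 -0.004 -0.002 -0.003]
[ 0.5942  0.033  -0.0199] [-0.104  0.031  0.052 -0.007 -0.004  0.013]
grip 0.3224434495112158 25.920799747109413 [ 5.621e+00  2.770e-01 -1.475e+00  7.100e-02 -7.730e-01  4.000e-03] 19.75
```

View pics/s6.png

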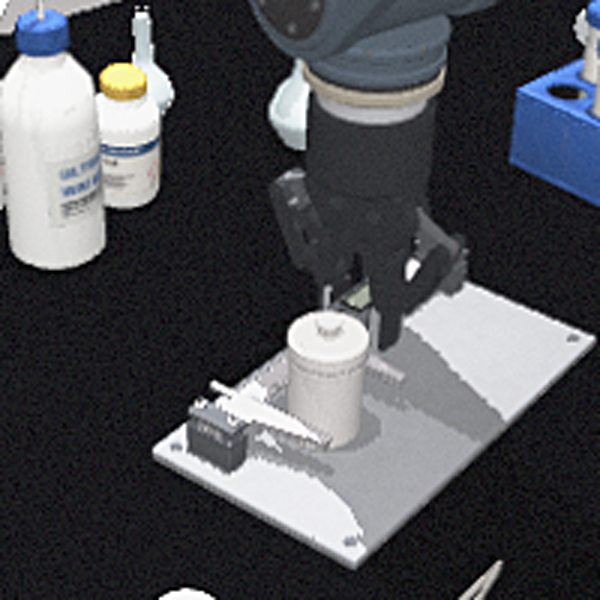

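Pinched at 0.32 (about 28 mm) with Tz≈0, so the grip is square. There is a 5.6 N side load, so I'll shift along x to relieve it and then slide in steps while watching the push force.

Run:
```python
from h import *
b=np.load("tare.npy"); z=-.020; h0=np.array([*world(.04,-.027),z]); sx=0
go=lambda sx,s,v=.03: manip.move_l(h0+ux*sx+uy*s,None,v)
for _ in range(5):
    f=FT(15)-b
    print("sx",sx,f.round(2))
    if abs(f[0])<1.2: break
    sx+=float(np.clip(f[0]*1e-4,-.0006,.0006)); go(sx,0)
s=0
for ds in(.002,.002,.004,.004):
    s+=ds; go(sx,s); f=FT(15)-b; print("s",round(s,4),f.round(2),round(manip.current_time(),2))
    if -f[1]>3.5 or abs(f[5])>.15: break
np.save("state.npy",[sx,s])
```

```text
sx 0 [ 5.53  0.34 -1.27  0.06 -0.78  0.  ]
sx 0.0005525304238667498 [ 3.52 -0.14  2.26 -0.02 -0.48  0.  ]
sx 0.000905017516960116 [ 1.77 -0.49  5.4  -0.08 -0.23 -0.  ]
sx 0.0010824611261807187 [ 0.54 -0.76  5.67 -0.09 -0.07 -0.  ]
s 0.002 [ 0.78  0.08  6.16  0.01 -0.1   0.  ] 21.43
s 0.004 [ 0.79 -0.17  6.06  0.03 -0.09 -0.01] 21.8
s 0.008 [ 1.    1.7   6.5   0.23 -0.1   0.  ] 22.21
s 0.012 [ 0.75  1.77  6.45  0.26 -0.1  -0.01] 22.62
```

Stopped readings swing within the ±2 N of dry friction, so a fast stop leaves a misleading force. I'll use slower, finer steps so the readings follow the forward push, and relieve the vertical load first.

Run:
```python
from h import *
b=np.load("tare.npy"); sx,s=np.load("state.npy"); h0=np.array([*world(.04,-.027),-.0194])
go=lambda s,v: manip.move_l(h0+ux*sx+uy*s,None,v)
t0=manip.current_time()
s+=.002; go(s,.01); print("s",round(s,4),(FT(10)-b).round(2),round(manip.current_time()-t0,2))
s+=.003; go(s,.012); print("s",round(s,4),(FT(10)-b).round(2),round(manip.current_time()-t0,2))
for _ in range(6):
    s+=.0003; go(s,.006); f=FT(6)-b; e=(manip.current_ee_pos()-h0)@uy
    print("s",round(s,4),"ee",e.round(5),f.round(2),round(manip.current_time()-t0,2))
    if -f[1]>3.5: break
np.save("state.npy",[sx,s])
```

```text
s 0.014 [ 3.34 -0.25 -1.76 -0.03 -0.48  0.01] 0.44
s 0.017 [ 3.42  0.45 -5.26  0.08 -0.53 -0.02] 0.92
s 0.0173 ee 0.01733 [ 3.42 -0.64 -7.61 -0.05 -0.52  0.01] 1.22
s 0.0176 ee 0.01756 [ 3.23 -1.52 -8.5  -0.26 -0.47  0.01] 1.52
s 0.0179 ee 0.01791 [ 2.89 -2.09 -9.75 -0.28 -0.45  0.01] 1.82
s 0.0182 ee 0.01826 [ 2.460e+00 -1.460e+00 -1.096e+01 -2.300e-01 -4.100e-01 -1.000e-02] 2.12
s 0.0185 ee 0.01859 [  2.94  -1.54 -11.73  -0.24  -0.37  -0.  ] 2.42
s 0.0188 ee 0.01889 [ 1.880e+00 -1.500e+00 -1.224e+01 -2.400e-01 -3.000e-01  1.000e-02] 2.72
```

Small steps show a steady 1.5–2 N of slide friction, and compliance is about 3–4 N/mm. I'll continue in small steps towards the nip.

Run:
```python
from h import *
b=np.load("tare.npy"); sx,s=np.load("state.npy"); h0=np.array([*world(.04,-.027),-.0198])
go=lambda s,v: manip.move_l(h0+ux*sx+uy*s,None,v)
for i in range(28):
    s+=.0004; go(s,.006); f=FT(5)-b
    if i%2==0 or -f[1]>2.8: print("s",round(s,4),f.round(2)[[0,1,2,5]],round(manip.current_time(),2))
    if -f[1]>3.4 or abs(f[5])>.15: break
np.save("state.npy",[sx,s])
```

```text
s 0.0192 [-0.69 -1.28 -6.33 -0.04] 25.63
s 0.02 [-3.76 -1.15 -1.1   0.02] 26.22
s 0.0208 [-4.55 -2.39  0.6   0.01] 26.8
s 0.0216 [-4.78 -2.38  0.98  0.02] 27.38
s 0.0224 [-4.55 -2.58  0.68  0.04] 27.97
s 0.0232 [-4.51 -2.77  0.78  0.03] 28.55
s 0.024 [-4.8  -2.22  0.96  0.02] 29.13
s 0.0248 [-4.95 -2.66  0.49  0.03] 29.72
s 0.0256 [-4.47 -2.49  0.56  0.03] 30.3
s 0.026 [-4.81 -3.38  0.69  0.1 ] 30.59
s 0.0264 [-4.95 -4.92  0.41  0.15] 30.88
```

Run:
```python
from h import *
b=np.load("tare.npy"); sx,s=np.load("state.npy"); h0=np.array([*world(.04,-.027),-.0198])
go=lambda s,v: manip.move_l(h0+ux*sx+uy*s,None,v)
f=FT(40)-b; print(f.round(2),manip.current_time())
for _ in range(4):
    if -f[1]>4.8: break
    s+=.0001; go(s,.003); f=FT(20)-b; print(s,f.round(2))
np.save("state.npy",[sx,s])
manip.dwell(.3); print((FT(30)-b).round(2),manip.current_time())
```

```text
[-4.98 -5.    0.41 -0.72  0.8   0.17] 31.2167
[-4.88 -4.96  0.58 -0.71  0.79  0.16] 31.7667
```

A steady push of 5.0 N, in range. Now I release and retreat upward.

Run:
```python
from h import *
manip.set_gripper(.65,20); b=np.load("tare.npy"); print((FT(20)-b).round(2))
e=manip.current_ee_pos(); manip.move_l([e[0],e[1],.10],None,.08)
manip.move_l([e[0],e[1]-.15,.15],None,.15)
for c in("scene","top"):
    p,d=manip.grab_frame(c); P=cloud(c,d)
    cv2.imwrite(f"pics/{c}7.png",p[:,:,::-1])
    m=(np.hypot(P[...,0]-.537,P[...,1]-.112)<.04)&(P[...,2]>.078)&(P[...,2]<.086)&(p.min(2)>130)
    q=cv2.minEnclosingCircle((P[m][:,:2]*1000).astype(np.float32)); print(q,((np.array(q[0])/1000-C)@Rs).round(4))
a=cv2.imread("pics/scene7.png")[110:260,280:460];b=cv2.imread("pics/top7.png")[130:280,300:480]
cv2.imwrite("pics/end.png",cv2.resize(np.hstack([a,b]),None,fx=2.2,fy=2.2,interpolation=cv2.INTER_CUBIC)); print(manip.current_time(),manip.current_force())
```

```text
[ 0.09  0.03  0.01 -0.01  0.01 -0.01]
((537.2990112304688, 111.84371185302734), 23.652111053466797) [0.0043 0.0634]
((537.0977172851562, 110.24481201171875), 23.494232177734375) [0.0037 0.0619]
35.2667 [-0.72397751  0.53851685 -0.01221167]
```

View pics/end.png

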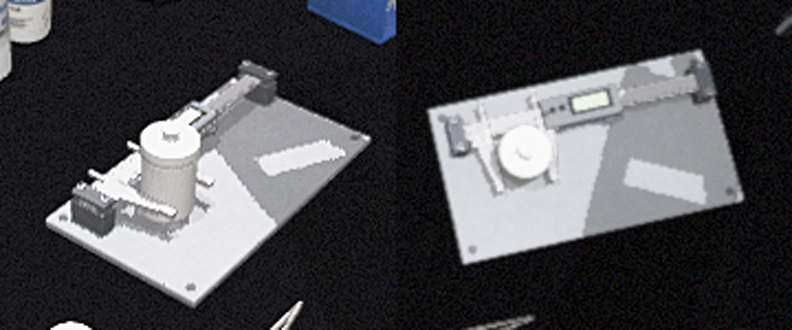

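The liner stands upright with both jaws against it (right panel, around (525,155)), and the arm is clear.

```bash
python3 -c "
from bench import manip
print(manip.sign_off())"
```

```text
the job is handed in; nothing more can be done
None
```

I handed the job in at about 35 s: the tall liner stands upright and released, nipped between both jaws after a steady 5.0 N push on the housing. No verdict came back, and the nip force and jaw squareness after letting go were not measured, only seen in the last pictures.

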